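Weigh a tile fragment and lift it off the balance

TASK

Weigh the tile fragment that lies in the bridge-handled metal dish: carry the dish level by its handle, fragment inside, to the dial balance, set it gently in the middle of the pan, and let go for a couple of seconds so that the pan settles and the dial can be read. Then take the handle again, lift the dish with its fragment straight up about a hand's breadth (80 mm) clear of the pan so that the pan returns to zero, and finish holding it there over the pan, steady and level, without putting it down or letting go. Leave everything else on the bench where it is.

Things in the scene. Friction and masses are not known exactly. Their poses are not given: they have to be found in the camera images.
- dish: Round aluminium weighing dish, 92 mm across the rim, 82 mm at the foot, 14 mm deep, floor 4 mm thick; the only one with a bridge handle: uprights at y = +-40.5 mm carry a bar along the dish's y axis, 86 mm long, 12 mm wide (x), 12 mm high, its top 81 mm above the foot. 0.11 to 0.23 kg without the fragment. Starts on the bench. Origin: centre of its underside; z up.
- dish_grip (a point): Middle of the dish's handle bar, 75 mm above the dish's underside; axes as the dish's. Pinch the bar across its 12 mm width, that is along the dish's x axis.
- fragment: Loose piece of blue-and-white glazed tile, about 42 x 36 x 10 mm, 0.05 kg, lying glaze up on the dish's floor under the handle, not fastened. Origin: centre of its underside.
- balance: Sprung dial balance, fixed to the bench: grey box 140 (x) x 150 (y) x 75 mm, dial and needle on its +x face, round steel pan above it. It stands at the left or the right of the bench, the dish being at the other side. Origin: centre of its underside on the bench; the pan's axis is the vertical through it.
- pan_top (a point): Centre of the pan's upper face, marked with a small dark dot inside a dark ring of 92 mm; the pan is a flat steel disc 124 mm across without a rim. 108 mm above the bench when unloaded; moves down with the pan. Axes as the balance's.
- pan (a joint): How far the pan is pressed down, in m: 0 unloaded (held at its upper stop by a preload of about 0.4 N), then 1 mm for each 0.2 N of load; settles in about 1 s. Dish and fragment sink it 5 to 13 mm. Lower stop at 26 mm; slamming or pressing it past 22 mm is rough handling.
- tile_a: Bystander: loose tile fragment, about 62 x 50 x 12 mm, lying on the bench near the dish. Origin: centre of its underside.
- tile_b: Bystander: loose tile fragment, about 46 x 55 x 12 mm, lying on the bench near the dish. Origin: centre of its underside.
- brush: Bystander: brush 170 mm long, lying along x in the middle of the bench between dish and balance. Origin: underside, near the middle of its length.
- jar: Bystander: closed jar, 72 mm across and 90 mm tall, at the far side of the bench. Origin: centre of its underside.
- tape: Bystander: roll of tape lying flat, 90 mm across and 25 mm high, at the left (+y) of the bench. Origin: centre of its underside.
- bowl: Bystander: white bowl without handle, 100 mm across and 50 mm high, at the left (+y) of the bench. Origin: centre of its underside.
- spatula: Bystander: spatula 190 mm long lying along x at the right (-y) of the bench. Origin: underside, near the middle of its length.
There are look-alikes about, which are no part of the job. Leave any red or yellow look-alike of the fragment alone.

How it is judged:
On the way:
1. the dish with the fragment in it stands released in the middle of the pan, and the pan has settled (horizontal distance between dish and pan_top below 0.012 m and z of dish in the frame of pan_top between -0.004 and 0.004 m and contact force between dish and balance above 0.8 N and contact force between dish and the fingers below 0.05 N and contact force between balance and the arm below 0.05 N and value of joint pan above 0.004 m and velocity of joint pan between -0.005 and 0.005 m/s and angle between dish's own z axis and vertical below 0.1 rad and horizontal distance between fragment and dish below 0.035 m and z of fragment in the frame of dish between -0.002 and 0.02 m), for 0.5 s.
At the end, for the whole second after the job is handed in: The fingers hold the dish 45 to 140 mm above the pan, within 40 mm of its axis, tilt below 0.1 rad, slower than 20 mm/s and 0.15 rad/s, off the balance; the fragment lies still in it within 35 mm of its centre; the pan is within 1.5 mm of zero and the arm off the balance (contact force between dish and the fingers above 1 N and contact force between each of dish, fragment and balance below 0.05 N and contact force between balance and the arm below 0.05 N and z of dish in the frame of pan_top between 0.045 and 0.14 m and horizontal distance between dish and pan_top below 0.04 m and angle between dish's own z axis and vertical below 0.1 rad and linear speed of dish below 0.02 m/s and angular speed of dish below 0.15 rad/s and value of joint pan below 0.0015 m and contact force between fragment and dish above 0.1 N and linear speed of fragment below 0.03 m/s and horizontal distance between fragment and dish below 0.035 m and z of fragment in the frame of dish between -0.002 and 0.02 m); the arm keeps its last pose, push and grip.
It fails at once if the dish is tipped by more than 0.3 rad (angle between dish's own z axis and vertical above 0.3 rad).
It fails at once if the fragment leaves the dish (distance between fragment and dish above 0.06 m).
It fails at once if the pan is slammed or pressed down past 22 mm (value of joint pan above 0.022 m).
It fails at once if a bystander is moved by more than 20 mm (distance of any of tile_a, tile_b, brush, jar, tape, bowl, spatula from where it was at the start of the episode above 0.02 m).
It also fails if it takes over 61 s, if anything falls off the work surface, if the arm or the gripper's body presses on something with over 40 N, if the wrist force passes 120 N, or if a joint passes its speed limit or range.

ROBOT

A 6-joint arm with a two-finger parallel gripper is mounted at the origin on the work surface. World frame = base frame: x ahead of the robot, y to its left, z up, the work surface at z = 0. Lengths are in m, angles in rad, forces in N, time in s.
With the tool pointing down it reaches from about 0.2 to 0.875 m from the base axis. Payload 3.4 kg.
Tool frame: the origin (TCP) lies at the centre of the arm's flange, where the gripper is bolted on; the fingertips stand 199 mm ahead of it and the grasp point (between the pads) lies 180 mm ahead of it; z points along the fingers, y is the line along which they close (so a half turn about z gives the same grasp; the last joint's range is limited). The gripper opens to 94 mm and grips with 3 to 60 N. Pads are 16 mm wide; open, the fingers measure 119 mm over their backs; the gripper's body (75 mm by 177 mm) begins 78 mm behind the grasp point.
Start: joints at [-0.121, 0.276, 1.505, -0, 1.361, -0.121], TCP at [0.575, -0, 0.405] pointing down, gripper open.
Joint ranges: [-2.89, 2.89], [-0.75, 2.08], [0.22, 2.7], [-1.18, 4.32], [0.11, 2.71], [-2.7, 2.7]. Speed limits (rad/s): [2.57, 2.57, 3.14, 3.14, 3.14, 3.14].

INTERFACE

Orientations are given as a unit quaternion [x, y, z, w].
In Python, from rig import monitor, camera, workorder gives the robot as it stands.
- The arm moves only by the tool drive_tool, never from a script. Its arguments are lists of equal length, an entry for each row: "jaw": the closure, from 0 (fully open) to 1 (shut); "delta_pos": the shift along the tool's x, y, z each as a share of 0.5 m, from -1 to 1, a list of three; "dr": the turn, a rotation vector about the tool's x, y, z each as a share of 0.08 rad, from -1 to 1, a list of three. A call has 1 to 12 rows; each row shifts and turns the commanded pose from where the row before left it, along the tool's axes as they then stand; what a row does not reach is not made up. A row lasts 1/12 s, in which the tool goes at most 41.7 mm and 7.16 degrees, less where a joint would pass 70% of its speed; a pose out of reach is approached as far as the arm can. A call with a number of a shift or a turn outside -1 to 1 is refused whole. A call with a gripper value outside its range is refused whole. The fingers move at their own pace and stop on an object; the grip force is fixed at half the most. Time passes only in rows, so rows that do not move let the fingers close. It gives the time, the measured TCP pose, the force, the opening and the grip force at its end, in the units of the state.
- monitor.get_obs(): the state, without advancing time (a new reading comes with each control period).
- camera(name): name is "scene" or "side" or "wrist"; returns a dict with "pixels" (400x640x3 uint8, blue, green, red), "fx", "fy", "cx", "cy" (pixels), "distortion" ([k1, k2, p1, p2, k3] as OpenCV has them; the pictures are not rectified), "R" (3x3) and "t" (3): a world point X has camera coordinates R X + t; the wrist camera has in their place "hand_eye" (4x4, takes a point from camera to tool coordinates, whose origin is the TCP and whose axes are the flange's). Camera axes: x right, y down, z forward; pixel columns grow to the right and rows downward; lengths in m; the calibration is good to about 2 mm. A picture is of the moment at which its call begins: read the wrist's pose just before it. There is no depth.
- workorder.close_job(): hands the job in; it is judged then, once.
The state is a dict: "t": time; "joint_positions": joint angles; "qd": joint speeds; "tau": joint torques, N m; "position": TCP position; "tool_rot": TCP orientation; "contact_force": force on the tool from outside, world axes, zero at the start; "moment": the same for the moment, N m; "finger_gap": opening from 0.0 (shut) to 1.0 (fully open); "grasp_force": force on a finger pad.
Only numpy, scipy, OpenCV 4.12 (cv2) and the standard library are available. Lean on these libraries where they do the work, as an engineer would, in place of code of your own. Each camera call takes 0.05 s, during which the arm holds its last target. There are 200 camera calls.

## Working session

There is one attempt and no reset: what is moved stays moved. The work goes in short steps, Python scripts to look and compute and a tool call to move; the robot and the scene stay as the last step left them, time stands still between calls to the robot, and variables do not carry over. Pictures are saved under pics/ and viewed, at most 10 in all, crops included, and the job is handed in when it is done.

Besides the shell and the picture viewer there is one more tool, called after "Emit:" in YAML: its name, and indented under it one key for each argument. drive_tool: Moves the arm, as the interface text tells. Its arguments: {"type":"object","properties":{"jaw":{"type":"array"},"delta_pos":{"type":"array"},"dr":{"type":"array"}},"required":["jaw","delta_pos","dr"]}

```bash
mkdir -p pics
cat > h.py <<'E'
import numpy as np, cv2
from scipy.spatial.transform import Rotation as Ro
from rig import monitor, camera, workorder
def shot(n):
    o=monitor.get_obs(); c=camera(n)
    if 'R' in c: R=np.array(c['R']); t=np.array(c['t']); Rw=R.T; p=-R.T@t
    else:
        H=np.array(c['hand_eye']); T=np.eye(4); T[:3,:3]=Ro.from_quat(o['tool_rot']).as_matrix(); T[:3,3]=o['position']
        M=T@H; Rw=M[:3,:3]; p=M[:3,3]
    K=np.array([[c['fx'],0,c['cx']],[0,c['fy'],c['cy']],[0,0,1.]])
    return dict(im=np.array(c['pixels']),K=K,d=np.array(c['distortion'],float),Rw=Rw,p=p)
def ray(s,uv):
    q=cv2.undistortPoints(np.array(uv,float).reshape(-1,1,2),s['K'],s['d']).reshape(-1,2)
    return np.c_[q,np.ones(len(q))]@s['Rw'].T
def plane(s,uv,z):
    r=ray(s,uv); return s['p']+r*((z-s['p'][2])/r[:,2:3])
def proj(s,X):
    R=s['Rw'].T; return cv2.projectPoints(np.array(X,float).reshape(-1,1,3),cv2.Rodrigues(R)[0],-R@s['p'],s['K'],s['d'])[0].reshape(-1,2)
E
python3 - <<'E'
from h import *
import pickle
o=monitor.get_obs();print(o)
S={n:shot(n) for n in('scene','side','wrist')}
pickle.dump(S,open('s0.pkl','wb'))
for n in S: cv2.imwrite(f'pics/{n}0.png',S[n]['im']); print(n,S[n]['p'].round(3))
E
```

```text
{'t': 0.0, 'joint_positions': array([-1.20998286e-01,  2.76529432e-01,  1.50613384e+00,  1.82687876e-05,
        1.36067436e+00, -1.21019298e-01]), 'qd': array([-0.00045232, -0.00266431, -0.00139357, -0.00248546,  0.00028592,
       -0.00034455]), 'tau': array([ 1.66144628e-04, -4.04588020e+01, -2.37234324e+01,  7.02253589e-02,
        3.46444664e-02, -1.77189750e-04]), 'position': array([5.74774826e-01, 2.64159413e-05, 4.03841539e-01]), 'tool_rot': array([ 7.07100436e-01,  7.07112588e-01, -5.30926838e-04, -6.92413102e-04]), 'contact_force': array([-0.4936936 , -0.51706491,  0.33975111]), 'moment': array([-0.03184204, -0.01170957,  0.03799952]), 'grasp_force': 0.0, 'finger_gap': 0.9991106071567375}
scene [1.53  0.44  1.135]
side [-0.047 -0.611  1.176]
wrist [0.575 0.077 0.384]
```

View pics/scene0.png

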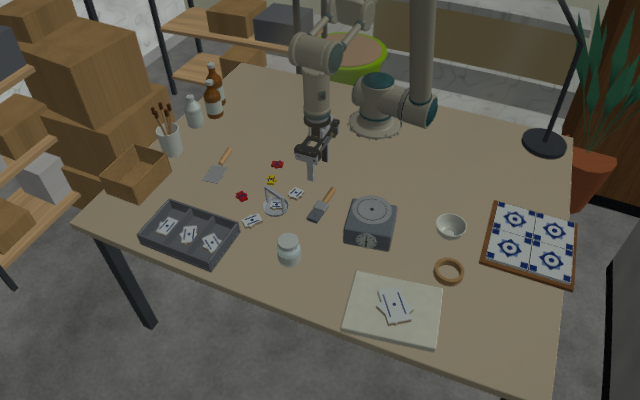

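View pics/side0.png

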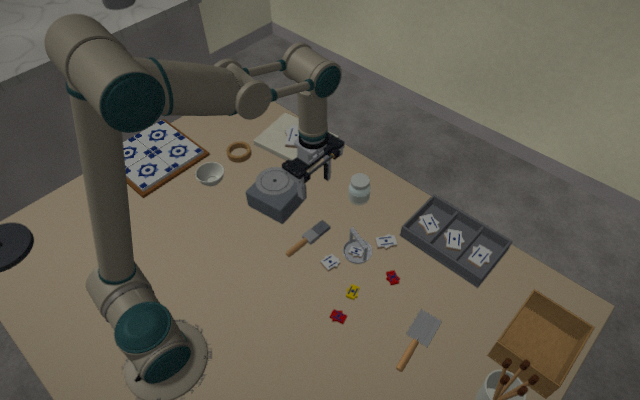

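View pics/wrist0.png

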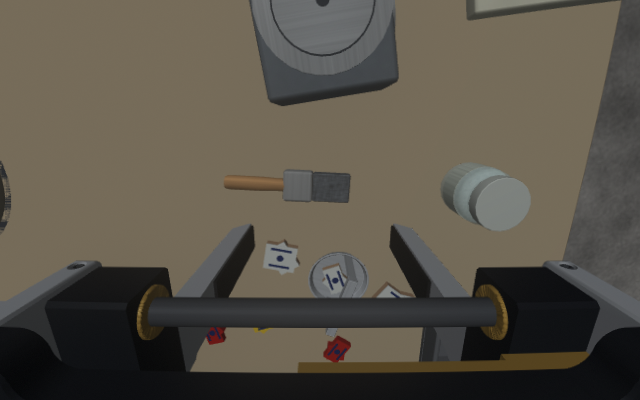

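Scene: dish with bridge handle at about (275,203), balance pan at about (372,209). Side: dish at (355,247), pan at (275,180). Wrist: dish at (338,280), pan dot at (322,2). Blue-white pieces in the scene view: (275,203) in the dish, (296,192) and (251,220) on the bench (the tile bystanders), plus the tray and board pieces. Red and yellow decoys are at (277,164), (241,196) and (271,180). The dish is the only one with a bridge handle, so I'll confirm it in one enlarged crop.

Run:
```python
from h import *
import pickle
S=pickle.load(open('s0.pkl','rb'))
def crop(n,x,y,w,h,k): return cv2.resize(S[n]['im'][y:y+h,x:x+w],None,fx=k,fy=k,interpolation=cv2.INTER_CUBIC)
a=crop('scene',250,180,50,40,8); b=crop('side',330,222,50,40,8); c=crop('wrist',290,240,100,75,4)
pic=np.zeros((600+20,800,3),np.uint8)[:600+20]
pic[:320,:400]=a; pic[:320,400:]=b; pic[320:620,:400]=c
cv2.imwrite('pics/crop0.png',pic[:600])
# pan dot: rough centres on z=.108
for n,uv in(('scene',(372,209)),('side',(275,180)),('wrist',(322,1))): print(n,plane(S[n],[uv],.108).round(4))
for n,uv in(('scene',(275,203)),('side',(355,247)),('wrist',(338,280))): print(n,plane(S[n],[uv],.01).round(4))
```

```text
scene [[0.5741 0.1836 0.108 ]]
side [[0.5764 0.1778 0.108 ]]
wrist [[0.5747 0.1783 0.108 ]]
scene [[ 0.5867 -0.157   0.01  ]]
side [[ 0.6046 -0.1406  0.01  ]]
wrist [[ 0.5989 -0.155   0.01  ]]
```

View pics/crop0.png

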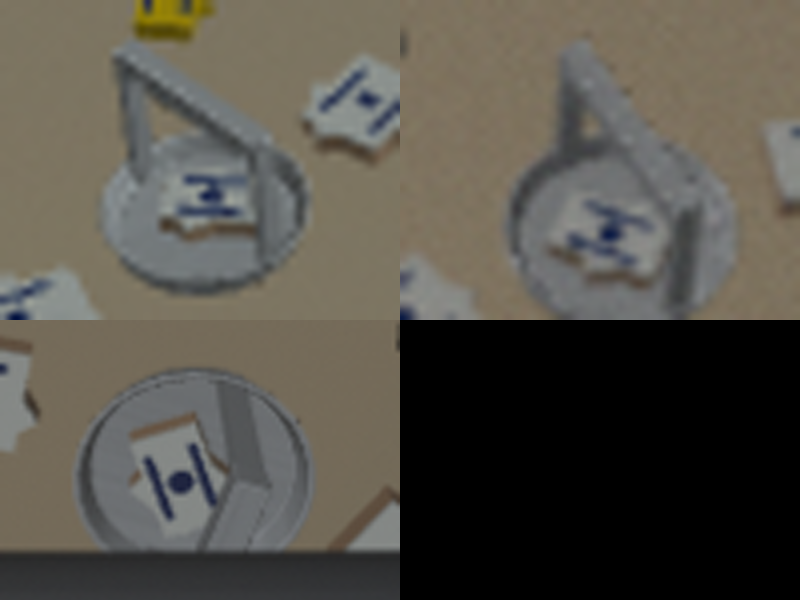

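The crop confirms it: the dish with the bridge handle holds the blue-white fragment. In the scene view the bar ends are at about (265.6,185.8) and (282.3,198.1). In the side view they are at about (351.4,228) and (365.2,246.3).

```bash
cat >> h.py <<'E'
def tri(s1,u1,s2,u2):
    a,b=ray(s1,[u1])[0],ray(s2,[u2])[0]; k=np.linalg.lstsq(np.c_[a,-b],s2['p']-s1['p'],rcond=None)[0]
    P,Q=s1['p']+k[0]*a,s2['p']+k[1]*b; return (P+Q)/2,np.linalg.norm(P-Q)
E
python3 - <<'E'
from h import *
import pickle
S=pickle.load(open('s0.pkl','rb'))
sc=[(265.6,185.8),(282.3,198.1)]; sd=[(351.4,228.),(365.2,246.3)]
for n,u in(('scene',sc),('side',sd)):
    P=plane(S[n],u,.081); d=P[1]-P[0]; print(n,P.round(4).tolist(),P.mean(0).round(4),np.linalg.norm(d),np.degrees(np.arctan2(d[1],d[0])))
for i in(0,1): print(tri(S['scene'],sc[i],S['side'],sd[i]))
print(plane(S['wrist'],[(352.5,280)],.081))
# rim fit in the wrist: left/right extremes
print(plane(S['wrist'],[(309,280),(367.5,280),(338,252.5)],.014).round(4))
E
```

```text
scene [[0.5868, -0.1861, 0.081], [0.617, -0.1078, 0.081]] [ 0.6019 -0.147   0.081 ] 0.0839686164488425 68.96925028210009
side [[0.6107, -0.1168, 0.081], [0.5868, -0.1897, 0.081]] [ 0.5987 -0.1533  0.081 ] 0.07665754646137592 -108.14748837550962
(array([ 0.60312062, -0.14947019,  0.11358392]), np.float64(0.04310217185123047))
(array([ 0.59644557, -0.15123375,  0.04040273]), np.float64(0.05340549854936511))
[[ 0.61211877 -0.11096251  0.081     ]]
[[ 0.5553 -0.1526  0.014 ]
 [ 0.6428 -0.1526  0.014 ]
 [ 0.5979 -0.1073  0.014 ]]
```

Emit:
drive_tool:
  jaw: [0,0,0,0,0,0,0,0,0,0,0]
  delta_pos:
    - [-0.04,0.01,0]
    - [-0.05,0.02,0]
    - [-0.05,0.02,0]
    - [0,0,0]
    - [0,0,0]
    - [0,0,0]
    - [0,0,0]
    - [0,0,0]
    - [0,0,0]
    - [0,0,0]
    - [0,0,0]
  dr:
    - [0,0,0]
    - [0,0,0]
    - [0,0,0]
    - [0,0,0.8]
    - [0,0,0.9]
    - [0,0,0.9]
    - [0,0,0.9]
    - [0,0,0.8]
    - [0,0,0]
    - [0,0,0]
    - [0,0,0]

```text
t: 1.07
position: [0.6, -0.07, 0.4045]
tool_rot: [0.817, 0.576, -0.0, -0.0]
contact_force: [0.9, 0.1, 0.4]
finger_gap: 0.999
grasp_force: 0.0
```

Run:
```python
from h import *
import pickle
o=monitor.get_obs();print(o['t'],o['position'],o['tool_rot'])
S={n:shot(n) for n in('scene','side','wrist')}
pickle.dump(S,open('s1.pkl','wb'))
cv2.imwrite('pics/wrist1.png',S['wrist']['im'])
# predicted bar ends & dish centre, for checking against the picture
c=np.array([.600,-.151,.081]); u=np.array([np.cos(np.radians(70)),np.sin(np.radians(70)),0])*.043
print(proj(S['wrist'],[c-u,c,c+u,[.599,-.153,.014]]).round(1))
```

```text
1.0667 [ 0.59997703 -0.06997778  0.40447845] [ 8.17287103e-01  5.76230644e-01 -1.23157457e-04 -1.44624997e-04]
[[343.6 285.6]
 [344.6 254.1]
 [345.6 220.1]
 [340.7 233.9]]
```

View pics/wrist1.png

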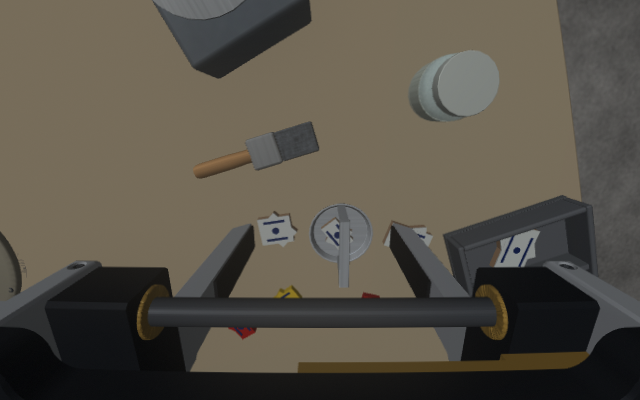

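The predicted bar ends, (343.6,286) and (345.6,220), match the picture, where the bar runs from (344,222) to (344,287). I'll go over the bar, then down.

Emit:
drive_tool:
  jaw: [0,0,0,0,0,0,0,0,0,0,0,0]
  delta_pos:
    - [-0.05,0.018,0]
    - [-0.053,0.019,0]
    - [-0.05,0.018,0]
    - [0,0,0]
    - [0,0,0]
    - [0,0,0.05]
    - [0,0,0.06]
    - [0,0,0.06]
    - [0,0,0.06]
    - [0,0,0.04]
    - [0,0,0.03]
    - [0,0,0]
  dr:
    - [0,0,0]
    - [0,0,0]
    - [0,0,0]
    - [0,0,0]
    - [0,0,0]
    - [0,0,0]
    - [0,0,0]
    - [0,0,0]
    - [0,0,0]
    - [0,0,0]
    - [0,0,0]
    - [0,0,0]

```text
t: 2.22
position: [0.5988, -0.1495, 0.2512]
tool_rot: [0.817, 0.576, -0.002, -0.003]
contact_force: [-0.1, -0.2, 0.3]
finger_gap: 1.0
grasp_force: 0.0
```

Run:
```python
from h import *
S={n:shot(n) for n in('scene','side','wrist')}
o=monitor.get_obs();print(o['position'],o['contact_force'])
a=cv2.resize(S['scene']['im'][150:230,225:325],None,fx=4,fy=4,interpolation=2)
b=cv2.resize(S['wrist']['im'],(400,250))
c=cv2.resize(S['side']['im'][200:280,305:405],None,fx=4,fy=4,interpolation=2)
cv2.imwrite('pics/pre.png',np.r_[np.c_[a,c],np.c_[b,b*0]])
```

```text
[ 0.60063309 -0.15068491  0.25565341] [ 0.25354031  0.31800698 -0.09361905]Traceback (most recent call last):
  File "<stdin>", line 7, in <module>
cv2.error: OpenCV(4.12.0) /io/opencv/modules/imgcodecs/src/loadsave.cpp:1058: error: (-215:Assertion failed) image.channels() == 1 || image.channels() == 3 || image.channels() == 4 in function 'imwrite_'
```

Run:
```python
from h import *
S={n:shot(n) for n in('scene','side','wrist')}
a=cv2.resize(S['scene']['im'][150:230,225:325],None,fx=4,fy=4,interpolation=2)
b=cv2.resize(S['wrist']['im'],(400,250))
c=cv2.resize(S['side']['im'][200:280,305:405],None,fx=4,fy=4,interpolation=2)
cv2.imwrite('pics/pre.png',np.vstack([np.hstack([a,c]),np.hstack([b,b*0])]))
```

```text
(no output)
```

View pics/pre.png

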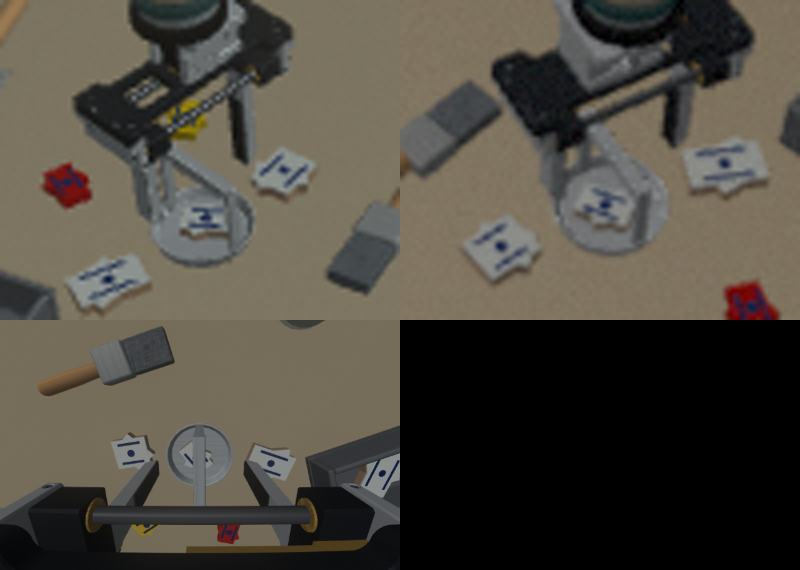

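The fingers straddle the bar and it is centred: in the wrist inset the fingers are at x≈158 and 244, and the bar at x≈200. I'll close.

Emit:
drive_tool:
  jaw: [0.3,0.5,0.65,0.75,0.8,0.84,0.88,0.92,0.96,1,1,1]
  delta_pos:
    - [0,0,0]
    - [0,0,0]
    - [0,0,0]
    - [0,0,0]
    - [0,0,0]
    - [0,0,0]
    - [0,0,0]
    - [0,0,0]
    - [0,0,0]
    - [0,0,0]
    - [0,0,0]
    - [0,0,0]
  dr:
    - [0,0,0]
    - [0,0,0]
    - [0,0,0]
    - [0,0,0]
    - [0,0,0]
    - [0,0,0]
    - [0,0,0]
    - [0,0,0]
    - [0,0,0]
    - [0,0,0]
    - [0,0,0]
    - [0,0,0]

```text
t: 3.52
position: [0.6001, -0.1513, 0.2547]
tool_rot: [0.818, 0.576, 0.0, 0.0]
contact_force: [-0.1, -0.3, 0.5]
finger_gap: 0.188
grasp_force: 0.0
```

Emit:
drive_tool:
  jaw: [1,1,1,1,1,1]
  delta_pos:
    - [0,0,0]
    - [0,0,0]
    - [0,0,0]
    - [0,0,0]
    - [0,0,0]
    - [0,0,0]
  dr:
    - [0,0,0]
    - [0,0,0]
    - [0,0,0]
    - [0,0,0]
    - [0,0,0]
    - [0,0,0]

```text
t: 4.02
position: [0.5999, -0.1512, 0.2546]
tool_rot: [0.818, 0.576, -0.0, -0.0]
contact_force: [-1.0, 0.7, 0.4]
finger_gap: 0.124
grasp_force: 30.0
```

Emit:
drive_tool:
  jaw: [1,1,1,1,1,1,1,1,1,1,1,1]
  delta_pos:
    - [0,0,-0.005]
    - [0,0,-0.01]
    - [0,0,-0.02]
    - [0,0,-0.03]
    - [0,0,-0.04]
    - [0,0,-0.04]
    - [0,0,-0.04]
    - [0,0,-0.04]
    - [0,0,-0.04]
    - [0,0,-0.03]
    - [0,0,-0.02]
    - [0,0,-0.01]
  dr:
    - [0,0,0]
    - [0,0,0]
    - [0,0,0]
    - [0,0,0]
    - [0,0,0]
    - [0,0,0]
    - [0,0,0]
    - [0,0,0]
    - [0,0,0]
    - [0,0,0]
    - [0,0,0]
    - [0,0,0]

```text
t: 5.02
position: [0.6002, -0.1513, 0.4196]
tool_rot: [0.818, 0.576, 0.001, 0.002]
contact_force: [0.6, 0.0, -2.7]
finger_gap: 0.129
grasp_force: 30.0
```

Run:
```python
from h import *
import pickle
S0=pickle.load(open('s0.pkl','rb'))
S={n:shot(n) for n in('scene','side','wrist')}; pickle.dump(S,open('s2.pkl','wb'))
o=monitor.get_obs();print(o['t'],o['position'],o['contact_force'],o['finger_gap'])
up=lambda im:cv2.resize(im,None,fx=4,fy=4,interpolation=2)
a=up(S['scene']['im'][125:205,225:325]); c=up(S['side']['im'][160:240,300:400])
b=up(S['scene']['im'][185:240,325:425]); d=up(S0['side']['im'][155:210,225:325])
cv2.imwrite('pics/lift.png',np.vstack([np.hstack([a,c]),np.hstack([b,d])]))
# pan disc ellipse centre: project pan circle expected
for n in('scene','side'): print(n,proj(S[n],[[.575,.178,.108]]).round(1))
```

```text
5.1667 [ 0.59995802 -0.1512603   0.41702432] [-0.16813527 -0.13653321 -1.97772267] 0.1230257938587405
scene [[370.2 208.7]]
side [[274.7 180.2]]
```

View pics/lift.png

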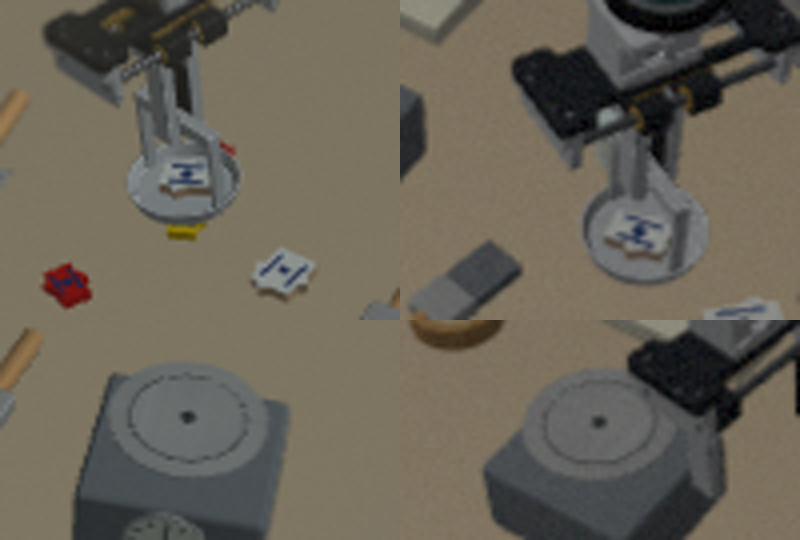

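The dish is held level with the fragment in it. The pan dot is at scene (371.4,208.9) and side (274.4,180.1). I'll move it partway and measure the pan with the wrist camera on the way.

Emit:
drive_tool:
  jaw: [1,1,1,1,1,1,1,1,1,1,1,1]
  delta_pos:
    - [0.005,-0.0025,0]
    - [0.01,-0.005,0]
    - [0.015,-0.0075,0]
    - [0.02,-0.01,0]
    - [0.02,-0.01,0]
    - [0.02,-0.01,0]
    - [0.02,-0.01,0]
    - [0.02,-0.01,0]
    - [0.02,-0.01,0]
    - [0.02,-0.01,0]
    - [0.02,-0.01,0]
    - [0.02,-0.01,0]
  dr:
    - [0,0,0]
    - [0,0,0]
    - [0,0,0]
    - [0,0,0]
    - [0,0,0]
    - [0,0,0]
    - [0,0,0]
    - [0,0,0]
    - [0,0,0]
    - [0,0,0]
    - [0,0,0]
    - [0,0,0]

```text
t: 6.17
position: [0.5859, -0.0336, 0.4173]
tool_rot: [0.818, 0.576, 0.0, 0.0]
contact_force: [-0.3, -0.9, -2.6]
finger_gap: 0.125
grasp_force: 30.0
```

Emit:
drive_tool:
  jaw: [1,1,1,1,1,1,1,1,1,1,1,1]
  delta_pos:
    - [0.02,-0.01,0]
    - [0.02,-0.01,0]
    - [0.02,-0.01,0]
    - [0.02,-0.01,0]
    - [0.02,-0.01,0]
    - [0.02,-0.01,0]
    - [0.015,-0.0075,0]
    - [0.01,-0.005,0]
    - [0.005,-0.0025,0]
    - [0,0,0]
    - [0,0,0]
    - [0,0,0]
  dr:
    - [0,0,0]
    - [0,0,0]
    - [0,0,0]
    - [0,0,0]
    - [0,0,0]
    - [0,0,0]
    - [0,0,0]
    - [0,0,0]
    - [0,0,0]
    - [0,0,0]
    - [0,0,0]
    - [0,0,0]

```text
t: 7.17
position: [0.5762, 0.0481, 0.4172]
tool_rot: [0.818, 0.575, -0.0, 0.0]
contact_force: [-0.1, -0.3, -2.6]
finger_gap: 0.124
grasp_force: 30.0
```

Run:
```python
from h import *
import pickle
S2=pickle.load(open('s2.pkl','rb')); S0=pickle.load(open('s0.pkl','rb'))
o=monitor.get_obs();print(o['t'],o['position'],o['tool_rot'],o['contact_force'],o['finger_gap'])
w=shot('wrist'); pickle.dump(w,open('w3.pkl','wb'))
print(tri(S2['scene'],(371.4,208.9),S0['side'],(274.4,180.1)), plane(S2['scene'],[(371.4,208.9)],.108),plane(S0['side'],[(274.4,180.1)],.108))
p=proj(w,[[.576,.179,.108]])[0]; print(p)
# dark dot near the prediction
x,y=p.round().astype(int); g=cv2.cvtColor(w['im'],6)
y0,x0=max(y-22,0),max(x-22,0); m=(g[y0:y+23,x0:x+23]<70).astype(np.uint8)
n,l,s,c=cv2.connectedComponentsWithStats(m)
for i in range(1,n):
    if s[i,4]>8: print(s[i],c[i]+[x0,y0],plane(w,[c[i]+[x0,y0]],.108).round(4))
cv2.imwrite('pics/w3.png',w['im'])
```

```text
7.1667 [0.57618825 0.04808982 0.41716493] [ 8.17834346e-01  5.75453673e-01 -7.72154090e-05  2.17243241e-04] [-0.1401957  -0.27596523 -2.58522683] 0.12446916945768295
(array([0.57476526, 0.18072507, 0.10728597]), np.float64(0.0024521539938615142)) [[0.57445787 0.18179834 0.108     ]] [[0.57478852 0.17895404 0.108     ]]
[275.36628347  71.2166556 ]
[ 15  15  12  13 123] [273.62601626  70.43089431] [[0.5747 0.1802 0.108 ]]
```

View pics/w3.png

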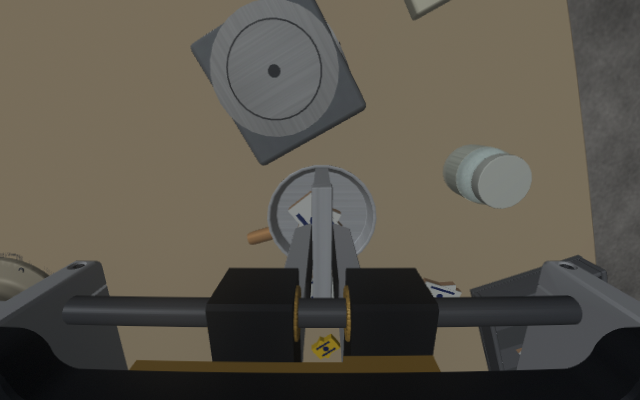

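The pan dot is at (273.6,70.4), which gives (0.5747,0.1802). The rim of the held dish spans x 268–375 with its top at y≈166. I'll check the dish's offset from the TCP using the rim.

Run:
```python
from h import *
import pickle
w=pickle.load(open('w3.pkl','rb')); tcp=np.array([.5762,.0481,.4172])
ps=plane(w,[(268.5,215),(374.5,215),(321.5,165.5),(290,176),(353,175)],.1765)
from scipy.optimize import least_squares
r=least_squares(lambda c:np.hypot(ps[:,0]-c[0],ps[:,1]-c[1])-.046,[.576,.048])
print(r.x,r.fun.round(4)); c=r.x
a=np.arctan2(2*.8178*.5755,.8178**2-.5755**2); X=np.array([np.cos(a),np.sin(a)]);Y=np.array([np.sin(a),-np.cos(a)])
print('dish-tcp tool',(c-tcp[:2])@X,(c-tcp[:2])@Y)
for tgt in (np.array([.5747,.1802])-tcp[:2],np.array([.5747,.1802])-c): print('move share',tgt@X/.5,tgt@Y/.5)
```

```text
[0.5749603  0.04453339] [-0.0014 -0.0017  0.0004 -0.0003  0.0002]
dish-tcp tool -0.0037757344612032104 3.715918607816171e-05
move share 0.24767616772764806 -0.0920171502479073
move share 0.25522763665005443 -0.09209146862006362
```

Emit:
drive_tool:
  jaw: [1,1,1,1,1,1,1,1,1,1,1,1]
  delta_pos:
    - [0.007,-0.0025,0]
    - [0.014,-0.005,0]
    - [0.021,-0.008,0]
    - [0.028,-0.01,0]
    - [0.028,-0.01,0]
    - [0.028,-0.01,0]
    - [0.028,-0.01,0]
    - [0.028,-0.01,0]
    - [0.028,-0.011,0]
    - [0.021,-0.008,0]
    - [0.014,-0.005,0]
    - [0.007,-0.0025,0]
  dr:
    - [0,0,0]
    - [0,0,0]
    - [0,0,0]
    - [0,0,0]
    - [0,0,0]
    - [0,0,0]
    - [0,0,0]
    - [0,0,0]
    - [0,0,0]
    - [0,0,0]
    - [0,0,0]
    - [0,0,0]

```text
t: 8.22
position: [0.5751, 0.1841, 0.4171]
tool_rot: [0.817, 0.576, 0.0, -0.0]
contact_force: [0.3, -0.5, -2.8]
finger_gap: 0.123
grasp_force: 30.0
```

Emit:
drive_tool:
  jaw: [1,1,1,1,1,1,1,1,1,1,1,1]
  delta_pos:
    - [0,0,0]
    - [0,0,0]
    - [0,0,0.005]
    - [0,0,0.01]
    - [0,0,0.015]
    - [0,0,0.015]
    - [0,0,0.015]
    - [0,0,0.01]
    - [0,0,0.005]
    - [0,0,0]
    - [0,0,0]
    - [0,0,0]
  dr:
    - [0,0,0]
    - [0,0,0]
    - [0,0,0]
    - [0,0,0]
    - [0,0,0]
    - [0,0,0]
    - [0,0,0]
    - [0,0,0]
    - [0,0,0]
    - [0,0,0]
    - [0,0,0]
    - [0,0,0]

```text
t: 9.22
position: [0.5754, 0.1827, 0.38]
tool_rot: [0.818, 0.576, 0.0, 0.0]
contact_force: [0.3, -0.0, -1.6]
finger_gap: 0.123
grasp_force: 30.0
```

Run:
```python
from h import *
o=monitor.get_obs();print(o['t'],o['position'],o['tool_rot'],o['contact_force'],o['finger_gap'])
S={n:shot(n) for n in('scene','side')}
up=lambda im:cv2.resize(im,None,fx=4,fy=4,interpolation=2)
a=up(S['scene']['im'][140:260,320:420]); c=up(S['side']['im'][110:230,225:325])
cv2.imwrite('pics/over.png',np.hstack([a,c]))
```

```text
9.2167 [0.57542418 0.18266809 0.38003265] [8.17697308e-01 5.75648274e-01 3.74814614e-04 1.90149916e-04] [ 2.63383399e-01 -8.92981060e-04 -1.64980536e+00] 0.12274705985207529
```

View pics/over.png

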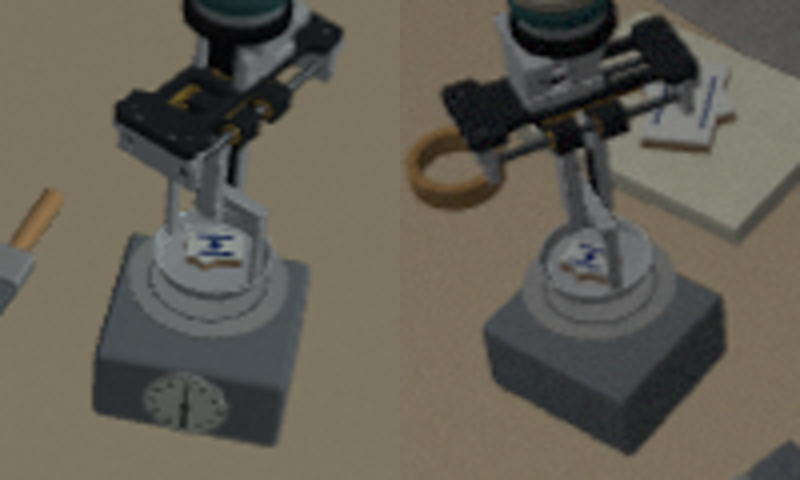

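It is centred over the pan, and the dial reads zero. I'll lower it slowly while watching the force.

Emit:
drive_tool:
  jaw: [1,1,1,1,1,1,1,1,1,1,1,1]
  delta_pos:
    - [0,0,0.004]
    - [0,0,0.004]
    - [0,0,0.004]
    - [0,0,0.004]
    - [0,0,0.004]
    - [0,0,0.004]
    - [0,0,0.004]
    - [0,0,0.003]
    - [0,0,0.002]
    - [0,0,0]
    - [0,0,0]
    - [0,0,0]
  dr:
    - [0,0,0]
    - [0,0,0]
    - [0,0,0]
    - [0,0,0]
    - [0,0,0]
    - [0,0,0]
    - [0,0,0]
    - [0,0,0]
    - [0,0,0]
    - [0,0,0]
    - [0,0,0]
    - [0,0,0]

```text
t: 10.32
position: [0.5753, 0.1827, 0.3633]
tool_rot: [0.818, 0.576, 0.0, 0.0]
contact_force: [0.5, -0.3, -2.4]
finger_gap: 0.127
grasp_force: 30.0
```

Emit:
drive_tool:
  jaw: [1,1,1,1,1,1,1,1,1,1,1,1]
  delta_pos:
    - [0,0,0.002]
    - [0,0,0.002]
    - [0,0,0.002]
    - [0,0,0.002]
    - [0,0,0]
    - [0,0,0]
    - [0,0,0]
    - [0,0,0]
    - [0,0,0]
    - [0,0,0]
    - [0,0,0]
    - [0,0,0]
  dr:
    - [0,0,0]
    - [0,0,0]
    - [0,0,0]
    - [0,0,0]
    - [0,0,0]
    - [0,0,0]
    - [0,0,0]
    - [0,0,0]
    - [0,0,0]
    - [0,0,0]
    - [0,0,0]
    - [0,0,0]

```text
t: 11.32
position: [0.5753, 0.1827, 0.3592]
tool_rot: [0.818, 0.576, 0.0, 0.0]
contact_force: [0.7, 0.2, -2.4]
finger_gap: 0.124
grasp_force: 30.0
```

Emit:
drive_tool:
  jaw: [1,1,1,1,1,1,1,1,1,1,1,1]
  delta_pos:
    - [0,0,0.002]
    - [0,0,0.002]
    - [0,0,0.002]
    - [0,0,0.002]
    - [0,0,0]
    - [0,0,0]
    - [0,0,0]
    - [0,0,0]
    - [0,0,0]
    - [0,0,0]
    - [0,0,0]
    - [0,0,0]
  dr:
    - [0,0,0]
    - [0,0,0]
    - [0,0,0]
    - [0,0,0]
    - [0,0,0]
    - [0,0,0]
    - [0,0,0]
    - [0,0,0]
    - [0,0,0]
    - [0,0,0]
    - [0,0,0]
    - [0,0,0]

```text
t: 12.32
position: [0.5753, 0.1827, 0.3552]
tool_rot: [0.818, 0.576, 0.0, 0.0]
contact_force: [0.0, 0.4, -0.3]
finger_gap: 0.125
grasp_force: 30.0
```

Run:
```python
from h import *
f=[]
for i in range(12): camera('side'); f.append(monitor.get_obs()['contact_force'])
f=np.array(f);print(f.mean(0),f.std(0),monitor.get_obs()['position'])
s=shot('scene'); cv2.imwrite('pics/dial.png',cv2.resize(s['im'][185:255,330:410],None,fx=8,fy=8,interpolation=2))
```

```text
[ 0.13858061  0.66077553 -0.75447486] [0.48492886 0.45375537 0.3557861 ] [0.57528998 0.18263502 0.35520429]
```

View pics/dial.png

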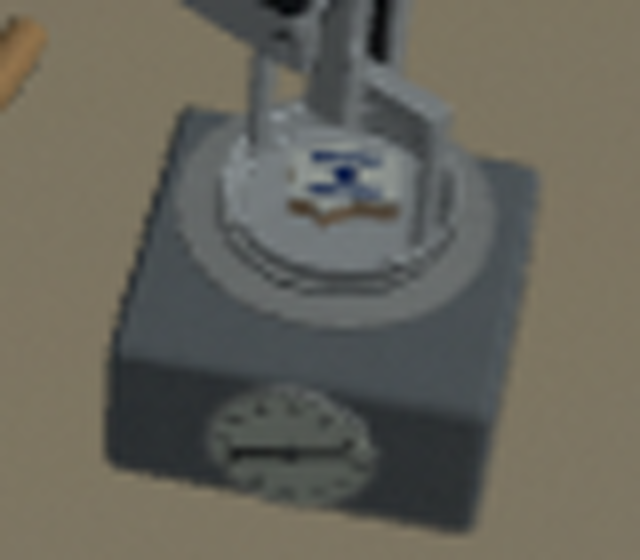

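The picture shows the dish sitting concentric on the pan, with the needle turned about 90°. That is about 0.75 N of weight still on the arm, so I'll go down another 3 mm.

Emit:
drive_tool:
  jaw: [1,1,1,1,1,1,1,1,1,1,1,1]
  delta_pos:
    - [0,0,0.002]
    - [0,0,0.002]
    - [0,0,0.002]
    - [0,0,0]
    - [0,0,0]
    - [0,0,0]
    - [0,0,0]
    - [0,0,0]
    - [0,0,0]
    - [0,0,0]
    - [0,0,0]
    - [0,0,0]
  dr:
    - [0,0,0]
    - [0,0,0]
    - [0,0,0]
    - [0,0,0]
    - [0,0,0]
    - [0,0,0]
    - [0,0,0]
    - [0,0,0]
    - [0,0,0]
    - [0,0,0]
    - [0,0,0]
    - [0,0,0]

```text
t: 13.97
position: [0.5753, 0.1826, 0.3522]
tool_rot: [0.818, 0.576, 0.0, 0.0]
contact_force: [1.1, 1.3, -0.3]
finger_gap: 0.122
grasp_force: 30.0
```

Run:
```python
from h import *
f=[]
for i in range(12): camera('side'); f.append(monitor.get_obs()['contact_force'])
f=np.array(f);print(f.mean(0),monitor.get_obs()['position'])
```

```text
[0.15540394 0.83452075 0.12164022] [0.57527255 0.1826497  0.35219785]
```

The load is balanced, so I'll release.

Emit:
drive_tool:
  jaw: [0.84,0.8,0.75,0.7,0.6,0.5,0.5,0.5,0.5,0.5,0.5,0.5]
  delta_pos:
    - [0,0,0]
    - [0,0,0]
    - [0,0,0]
    - [0,0,0]
    - [0,0,0]
    - [0,0,0]
    - [0,0,0]
    - [0,0,0]
    - [0,0,0]
    - [0,0,0]
    - [0,0,0]
    - [0,0,0]
  dr:
    - [0,0,0]
    - [0,0,0]
    - [0,0,0]
    - [0,0,0]
    - [0,0,0]
    - [0,0,0]
    - [0,0,0]
    - [0,0,0]
    - [0,0,0]
    - [0,0,0]
    - [0,0,0]
    - [0,0,0]

```text
t: 15.57
position: [0.5753, 0.1826, 0.3522]
tool_rot: [0.818, 0.576, 0.0, 0.0]
contact_force: [0.4, 0.3, 0.2]
finger_gap: 0.499
grasp_force: 0.0
```

Emit:
drive_tool:
  jaw: [0.5,0.5,0.5,0.5,0.5,0.5,0.5,0.5,0.5,0.5,0.5,0.5]
  delta_pos:
    - [0,0,0]
    - [0,0,0]
    - [0,0,0]
    - [0,0,0]
    - [0,0,0]
    - [0,0,0]
    - [0,0,0]
    - [0,0,0]
    - [0,0,0]
    - [0,0,0]
    - [0,0,0]
    - [0,0,0]
  dr:
    - [0,0,0]
    - [0,0,0]
    - [0,0,0]
    - [0,0,0]
    - [0,0,0]
    - [0,0,0]
    - [0,0,0]
    - [0,0,0]
    - [0,0,0]
    - [0,0,0]
    - [0,0,0]
    - [0,0,0]

```text
t: 16.57
position: [0.5753, 0.1826, 0.3522]
tool_rot: [0.818, 0.576, 0.0, 0.0]
contact_force: [0.7, 0.0, 0.5]
finger_gap: 0.501
grasp_force: 0.0
```

Emit:
drive_tool:
  jaw: [0.5,0.5,0.5,0.5,0.5,0.5,0.5,0.5,0.5,0.5,0.5,0.5]
  delta_pos:
    - [0,0,0]
    - [0,0,0]
    - [0,0,0]
    - [0,0,0]
    - [0,0,0]
    - [0,0,0]
    - [0,0,0]
    - [0,0,0]
    - [0,0,0]
    - [0,0,0]
    - [0,0,0]
    - [0,0,0]
  dr:
    - [0,0,0]
    - [0,0,0]
    - [0,0,0]
    - [0,0,0]
    - [0,0,0]
    - [0,0,0]
    - [0,0,0]
    - [0,0,0]
    - [0,0,0]
    - [0,0,0]
    - [0,0,0]
    - [0,0,0]

```text
t: 17.57
position: [0.5753, 0.1826, 0.3522]
tool_rot: [0.818, 0.576, 0.0, 0.0]
contact_force: [-0.2, -0.4, -0.6]
finger_gap: 0.503
grasp_force: 0.0
```

Run:
```python
from h import *
import pickle
o=monitor.get_obs();print(o['t'],o['finger_gap'],o['contact_force'])
S={n:shot(n) for n in('scene','side')}
pickle.dump(S,open('s5.pkl','wb'))
# centre check: blue-ish fragment and bright dish rim vs predicted pan centre
for n,s in S.items():
    c=np.array([.5747,.1802]); zr=.108-.010+.014
    p=proj(s,[[.5747,.1802,zr]])[0]; x,y=p.round().astype(int)
    h=cv2.cvtColor(s['im'],cv2.COLOR_BGR2HSV)
    m=cv2.inRange(h,(105,90,30),(130,255,255))[y-15:y+16,x-15:x+16]
    v,u=np.nonzero(m); print(n,p.round(1),len(u), plane(s,[(u.mean()+x-15,v.mean()+y-15)],.112).round(4) if len(u) else '')
```

```text
17.5667 0.5030434435049373 [-0.17835075 -0.44857487 -0.55463717]
scene [371.  207.9] 17 [[0.5699 0.1848 0.112 ]]
side [274.  179.1] 3 [[0.5663 0.1791 0.112 ]]
```

It has been released for over 2 s and is settled. Now I'll take the handle again.

Emit:
drive_tool:
  jaw: [0.65,0.75,0.8,0.84,0.88,0.92,0.96,1,1,1,1,1]
  delta_pos:
    - [0,0,0]
    - [0,0,0]
    - [0,0,0]
    - [0,0,0]
    - [0,0,0]
    - [0,0,0]
    - [0,0,0]
    - [0,0,0]
    - [0,0,0]
    - [0,0,0]
    - [0,0,0]
    - [0,0,0]
  dr:
    - [0,0,0]
    - [0,0,0]
    - [0,0,0]
    - [0,0,0]
    - [0,0,0]
    - [0,0,0]
    - [0,0,0]
    - [0,0,0]
    - [0,0,0]
    - [0,0,0]
    - [0,0,0]
    - [0,0,0]

```text
t: 18.67
position: [0.5753, 0.1827, 0.3522]
tool_rot: [0.818, 0.576, 0.0, -0.0]
contact_force: [-0.8, 0.1, 0.4]
finger_gap: 0.123
grasp_force: 30.0
```

Emit:
drive_tool:
  jaw: [1,1,1,1,1,1]
  delta_pos:
    - [0,0,0]
    - [0,0,0]
    - [0,0,0]
    - [0,0,0]
    - [0,0,0]
    - [0,0,0]
  dr:
    - [0,0,0]
    - [0,0,0]
    - [0,0,0]
    - [0,0,0]
    - [0,0,0]
    - [0,0,0]

```text
t: 19.17
position: [0.5753, 0.1826, 0.3522]
tool_rot: [0.818, 0.576, 0.0, 0.0]
contact_force: [-0.9, 0.0, 1.2]
finger_gap: 0.126
grasp_force: 30.0
```

Emit:
drive_tool:
  jaw: [1,1,1,1,1,1,1,1,1,1,1,1]
  delta_pos:
    - [0,0,-0.004]
    - [0,0,-0.008]
    - [0,0,-0.012]
    - [0,0,-0.018]
    - [0,0,-0.02]
    - [0,0,-0.02]
    - [0,0,-0.02]
    - [0,0,-0.02]
    - [0,0,-0.02]
    - [0,0,-0.018]
    - [0,0,-0.012]
    - [0,0,-0.008]
  dr:
    - [0,0,0]
    - [0,0,0]
    - [0,0,0]
    - [0,0,0]
    - [0,0,0]
    - [0,0,0]
    - [0,0,0]
    - [0,0,0]
    - [0,0,0]
    - [0,0,0]
    - [0,0,0]
    - [0,0,0]

```text
t: 20.17
position: [0.5753, 0.1827, 0.4434]
tool_rot: [0.818, 0.576, 0.001, 0.0]
contact_force: [0.7, -1.2, -3.2]
finger_gap: 0.122
grasp_force: 30.0
```

Emit:
drive_tool:
  jaw: [1,1,1,1,1,1,1,1,1,1,1,1]
  delta_pos:
    - [0,0,0]
    - [0,0,0]
    - [0,0,0]
    - [0,0,0]
    - [0,0,0]
    - [0,0,0]
    - [0,0,0]
    - [0,0,0]
    - [0,0,0]
    - [0,0,0]
    - [0,0,0]
    - [0,0,0]
  dr:
    - [0,0,0]
    - [0,0,0]
    - [0,0,0]
    - [0,0,0]
    - [0,0,0]
    - [0,0,0]
    - [0,0,0]
    - [0,0,0]
    - [0,0,0]
    - [0,0,0]
    - [0,0,0]
    - [0,0,0]

```text
t: 21.17
position: [0.5753, 0.1826, 0.4423]
tool_rot: [0.818, 0.576, 0.0, 0.0]
contact_force: [0.6, 0.4, -1.8]
finger_gap: 0.124
grasp_force: 30.0
```

Run:
```python
from h import *
f=[]
for i in range(8): s=shot('scene'); f.append(monitor.get_obs()['contact_force'])
o=monitor.get_obs(); print(o['t'],o['position'],o['tool_rot'],np.mean(f,0),o['finger_gap'],o['grasp_force'])
h=cv2.cvtColor(s['im'],cv2.COLOR_BGR2HSV); p=proj(s,[[.5747,.1802,.202]])[0]; x,y=p.round().astype(int)
v,u=np.nonzero(cv2.inRange(h,(105,90,30),(130,255,255))[y-15:y+16,x-15:x+16]); print(len(u),plane(s,[(u.mean()+x-15,v.mean()+y-15)],.2).round(4))
# needle direction on the dial: dark pixels
d=cv2.cvtColor(s['im'][230:250,354:379],6); v,u=np.nonzero(d<45); print(len(u),np.std(u),np.std(v))
```

```text
21.5667 [0.57526537 0.1826563  0.44220514] [8.17683202e-01 5.75668462e-01 4.48023293e-05 3.78776281e-05] [ 0.20684929 -0.23778427 -3.07780396] 0.12829028579852342 29.99866783618927
20 [[0.5677 0.1826 0.2   ]]
6 0.4714045207910317 1.9507833184532706
```

The dish is held steady with its full weight on the arm, the fragment is inside, and the needle is vertical at zero. I'll hand the job in.

```bash
python3 -c "
from rig import workorder
print(workorder.close_job())"
```

```text
the job is handed in; nothing more can be done
None
```

I weighed the dish with its fragment on the balance (released for over 2 s), then lifted it again and handed the job in with it held steady about 80 mm above the pan and the dial back at zero; hand-in returned no verdict.

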